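Press a strop block in the swing-arm screw press

ROBOT

A 7-joint arm with a two-finger parallel gripper is mounted at the origin on a cart in front of the work surface, level with it; the furniture and walls round the work are solid. World frame = base frame: x ahead of the robot, y to its left, z up, the work surface at z = 0. Lengths are in m, angles in rad, forces in N, time in s.
With the tool pointing down it reaches from about 0.35 to 0.9 m from the base axis. Payload 8.1 kg.
Tool frame: the origin (TCP) lies at the very end of the fingers, on their centre line; the grasp point (between the pads) lies 19 mm behind it; z points along the fingers, y is the line along which they close (so a half turn about z gives the same grasp; the last joint's range is limited). The gripper opens to 85 mm and grips with 20 to 120 N. Pads are 22 mm wide; open, the fingers measure 114 mm over their backs; the gripper's body (76 mm by 85 mm) begins 54 mm behind the grasp point. The pads swing forward as they close: fully open they stand 13 mm farther back than shut.
Start: joints at [-1.367, 0.434, 0.025, 1.573, -0.012, 1.134, -0.075], TCP at [0.189, 0.596, 0.231] pointing down, gripper open.
Joint ranges: [-2.62, 2.62], [-0.44, 2.09], [-1.27, 1.32], [0.08, 2.57], [-1.32, 4.46], [0.12, 2], [-2.74, 2.74]. Speed limits (rad/s): [2.22, 2.22, 3.01, 3.01, 3.14, 3.14, 3.14].

INTERFACE

Orientations are given as a unit quaternion [x, y, z, w].
In Python, from rig import arm gives the robot as it stands.
- The arm moves only by the shell command python3 -m inch 'ROWS' [FORCE]. ROWS is text: rows parted by semicolons, each of 5 numbers parted by spaces: the shift along the world's x, y, z in cm, then the turn about the world's z in degrees, then the opening, from 0 (shut) to 1 (fully open). In form: dx dy dz twist hand; .... A call has 1 to 20 rows; each row is the pose to reach, as a shift and turn from the pose commanded when the call began; what a row does not reach only later rows make up. A row lasts 1/10 s, in which the tool goes at most 50 mm and 8.59 degrees, less where a joint would pass 70% of its speed; a pose out of reach is approached as far as the arm can. A call with a gripper value outside its range is refused whole. The fingers move at their own pace and stop on an object; FORCE is the grip in N (left out, the last holds). Time passes only in rows, so rows that repeat a pose let the fingers close. It gives the time, the measured TCP pose, the force, the opening and the grip force at its end, in the units of the state.
- arm.get_obs(): the state, without advancing time (a new reading comes with each control period).
- arm.get_image(name): name is "side" or "top" or "wrist"; returns the picture (420x560x3 uint8, red, green, blue); there is no depth.
- arm.camera_params(name): a dict with "fx", "fy", "cx", "cy" (pixels), "distortion" ([k1, k2, p1, p2, k3] as OpenCV has them; the pictures are not rectified), "R" (3x3) and "t" (3): a world point X has camera coordinates R X + t. Camera axes: x right, y down, z forward; pixel columns grow to the right and rows downward; lengths in m; the calibration is good to about 2 mm. A picture is of the moment at which its call begins: read the wrist's pose just before it. camera_params takes no time and is no camera call; for the wrist camera it gives the pose at the moment of the call.
- arm.hand_in(): hands the job in; it is judged then, once.
Trained networks look in the newest picture that a camera, given by its name, has taken for a name from the list of things; names that differ only in an ending like _2 or _b are one class to them, and where a whole thing is asked for, a point or a joint stands for the part that bears it (a point fixed in the world has none). Each returns a list of dicts, best first, with "score" (0 to 1); they miss things now and then, are a little off and sometimes report something else, mostly with a low value. They report only what shows in the picture. A call takes as long as a camera call.
- arm.spot_in(camera, target): "box" ([left, top, right, bottom] as shares, 0 to 1, of the picture: columns of its width, rows of its height, round what is visible of it).
The state is a dict: "clock": time; "q": joint angles; "joint_velocities": joint speeds; "tau": joint torques, N m; "tcp_pos": TCP position; "tcp_rot": TCP orientation; "wrist_force": force on the tool from outside, world axes, zero at the start; "ft_torque": the same for the moment, N m; "opening": finger opening in m; "grasp_force": force on a finger pad.
Only numpy, scipy, OpenCV 4.12 (cv2) and the standard library are available. Lean on these libraries where they do the work, as an engineer would, in place of code of your own. Each camera call takes 0.05 s, during which the arm holds its last target. There are 200 camera calls.

TASK

The leather on the dark strop block has been refaced and must now stay under pressure. Lay the block flat, leather up, on the bed of the green press, snug against its two side pins and its end pin, swing the arm over it to its stop, and screw the black knob down clockwise until it stops tight. Let go of everything and leave the other things on the table where they are.

Things in the scene. Friction and masses are not known exactly. Their poses are not given: they have to be found in the camera images.
- strop_block: the part to be pressed: dark brown leather-faced strop block, a plain bar 30 x 95 x 14 mm; origin at the centre of its underside, its y axis along the 95 mm length, z up. It lies flat on the table, leather side up.
- press_seat (a point): on top of the press's steel bed (118 x 60 mm, 20 mm above the table), where the centre of the strop block's underside belongs. x: along the seat from the front to the pillar; y: to the side pins; z up. Block length goes along x. Two 10 mm dowel pins, 8 mm tall, at x = -34 and +34, y = 20.5 mm and one at x = 53, y = 0: against all three the block is centred here within 1 mm.
- press: green cast press, bolted to the table; origin on the table under the seat centre, axes as press_seat. Base plate 202 x 112 x 12 mm, from x = -81 to +121 mm. Green pillar, 24 mm thick, at x = 85 mm, y = 0: the arm swings about its upright axis.
- press_arm (a joint): angle (rad) of the green swing arm: 0 = closed on its stop, arm straight to the front, platen and knob over the seat centre; opens anticlockwise from above up to 1.8, out to the press's -y side. At angle a the knob axis is 85 mm from the pillar axis towards (-cos a, -sin a) in press axes. Arm 22 mm wide, 61 to 77 mm above the table (end boss 83). Friction 0.15 N m: it stays where left.
- knob_top (a point): centre of the top of the black lobed hand knob on the arm's end, 126 mm above the table when fully up, 118 mm when tight. Knob 43 mm in diameter, gripping flank from 6 to 27 mm below this point, underside 34 mm below; z up along the screw. The arm may be swung by the knob.
- press_knob (a joint): turn (rad) of the knob relative to the arm: 0 = fully up, grows clockwise from above (screwing down), 10 mm a turn; hard stop at 5.0 where its shoulder meets the arm's brass bush. On the seated block the platen first touches at about 4.75 and is tight at 5.0. Starts between 0.6 and 1.8. Friction 0.14 N m: it stays where left.
- press_platen: steel platen with rubber face, 70 x 26 mm, under the arm's end, moved by the screw without turning; origin at the centre of its pressing face, 41.5 mm above the table when fully up, 33.5 mm when tight (4.5 to 6.5 mm above a seated block at the start).
- lamp: big fixed work lamp, keep clear of it: its brown post rises at about x = 0.50 to 0.56, y = 0.30 to 0.43 m (world) left of the press, between the arm's start and the work; its wide dark shade hangs 0.52 m above the table over x > 0.57, y < 0.06 m. Its origin is of no use.
- burnisher: bystander: pale wooden burnisher, 38 x 113 x 17 mm, like the strop block in shape; origin at the centre of its underside.
- awl_red: bystander: awl with a red-brown turned handle, 156 mm long; origin under its centre.
- tin_wax: bystander: open round tin of wax, 62 mm wide, 19 mm high; origin under its centre.
- beeswax: bystander: cream cake of beeswax, 34 x 49 x 20 mm; origin under its centre.
- leather_pad: bystander: round leather blanks, 85 x 99 x 9 mm; origin under its centre.

How it is judged:
At the end, for the whole second after the job is handed in: The block lies flat on the bed, leather up, within 6 mm of its place against the pins and 0.1 rad of square; the arm is closed on its stop (under 0.08 rad), the knob is screwed to its stop (over 4.8 rad), the platen presses it with over 15 N; block at rest, nothing held (x of strop_block in the frame of press_seat between -0.006 and 0.004 m and y of strop_block in the frame of press_seat between -0.006 and 0.004 m and z of strop_block in the frame of press_seat below 0.003 m and angle between strop_block's own z axis and vertical below 0.1 rad and angle between the y axis of strop_block and the x axis of press_seat, either way round below 0.1 rad and value of joint press_arm below 0.08 rad and value of joint press_knob above 4.8 rad and contact force between press_platen and strop_block above 15 N and linear speed of strop_block below 0.01 m/s); the robot touches nothing.
It fails at once if another thing on the table is moved by more than 25 mm (distance of any of burnisher, awl_red, tin_wax, beeswax, leather_pad from where it was at the start of the episode above 0.025 m).
It also fails if it takes over 67 s, if anything falls off the work surface, if the arm or the gripper's body presses on something with over 40 N, if the wrist force passes 120 N, or if a joint passes its speed limit or range.

## Working session

There is one attempt and no reset: what is moved stays moved. The work goes in short steps, Python scripts to look and compute and a shell command to move; the robot and the scene stay as the last step left them, time stands still between calls to the robot, and variables do not carry over. Pictures are saved under pics/ and viewed, at most 10 in all, crops included, and the job is handed in when it is done.

```bash
mkdir -p pics; ls; cat > h.py <<'E'
import numpy as np, cv2
from rig import arm
def K(c): return np.array([[c["fx"],0,c["cx"]],[0,c["fy"],c["cy"]],[0,0,1.]])
def ray(cam,px,z):
    c=arm.camera_params(cam); R=np.array(c["R"]); t=np.array(c["t"])
    p=cv2.undistortPoints(np.array(px,float).reshape(-1,1,2),K(c),np.array(c["distortion"]))[:,0]
    o=-R.T@t; d=np.c_[p,np.ones(len(p))]@R
    return o+d*((z-o[2])/d[:,2])[:,None]
def proj(cam,X):
    c=arm.camera_params(cam)
    return cv2.projectPoints(np.array(X,float).reshape(-1,3),cv2.Rodrigues(np.array(c["R"]))[0],np.array(c["t"]),K(c),np.array(c["distortion"]))[0][:,0]
def shot(cam,name=None):
    im=arm.get_image(cam)
    if name: cv2.imwrite("pics/"+name,im[:,:,::-1])
    return im
E
python3 - <<'E'
from h import *
o=arm.get_obs(); print(o["clock"],o["tcp_pos"],o["tcp_rot"],o["opening"])
a=shot("top");b=shot("side")
cv2.imwrite("pics/top.png",a[:,:,::-1]); cv2.imwrite("pics/side.png",b[:,:,::-1])
for cam in ("top","side"):
  print(cam, -np.array(arm.camera_params(cam)["R"]).T@np.array(arm.camera_params(cam)["t"]))
  for n in ("strop_block","press","knob_top","burnisher","press_seat","tin_wax","awl_red","beeswax","leather_pad"):
    for d in arm.spot_in(cam,n)[:2]: print(cam,n,round(d["score"],2),np.round(np.array(d["box"])*[560,420,560,420],0))
E
```

```text
pics
0.0 [0.18864121 0.59531761 0.23053668] [ 1.52830474e-01  9.88252108e-01 -7.83866607e-04 -5.32307577e-05] 0.08530476102927813
top [ 0.38649124 -0.00552098  1.03687435]
top strop_block 0.85 [287. 217. 302. 259.]
top strop_block 0.24 [350. 167. 374. 216.]
top press 0.86 [169. 180. 242. 271.]
top press 0.74 [211. 176. 242. 204.]
top knob_top 0.87 [212. 182. 229. 198.]
top knob_top 0.57 [172. 179. 239. 266.]
top burnisher 0.88 [353. 166. 375. 218.]
top press_seat 0.7 [246. 124. 269. 149.]
top press_seat 0.56 [169. 181. 244. 268.]
top tin_wax 0.92 [244. 120. 273. 148.]
top awl_red 0.95 [300. 126. 314. 175.]
top beeswax 0.83 [185. 283. 203. 305.]
top leather_pad 0.88 [335. 132. 376. 171.]
side [ 0.43167206 -0.73933506  0.60255469]
side strop_block 0.68 [212. 251. 259. 269.]
side press 0.69 [200. 164. 290. 213.]
side press 0.49 [210. 250. 261. 266.]
side knob_top 0.54 [265. 165. 284. 180.]
side knob_top 0.33 [332. 216. 361. 236.]
side burnisher 0.55 [276. 312. 340. 332.]
side press_seat 0.96 [198. 157. 290. 218.]
side tin_wax 0.55 [335. 215. 362. 237.]
side awl_red 0.91 [303. 245. 378. 275.]
side beeswax 0.68 [165. 195. 186. 214.]
side beeswax 0.54 [339. 293. 393. 326.]
side leather_pad 0.59 [342. 291. 391. 328.]
side leather_pad 0.59 [265. 164. 284. 212.]
```

```bash
python3 - <<'E'
import cv2
a=cv2.imread("pics/top.png")[110:310,130:397]; cv2.imwrite("pics/topc.png",cv2.resize(a,None,fx=3,fy=3,interpolation=cv2.INTER_CUBIC)[:600,:800])
a=cv2.imread("pics/side.png")[140:340,140:407]; cv2.imwrite("pics/sidec.png",cv2.resize(a,None,fx=3,fy=3,interpolation=cv2.INTER_CUBIC)[:600,:800])
E
```

```text
(no output)
```

View pics/topc.png

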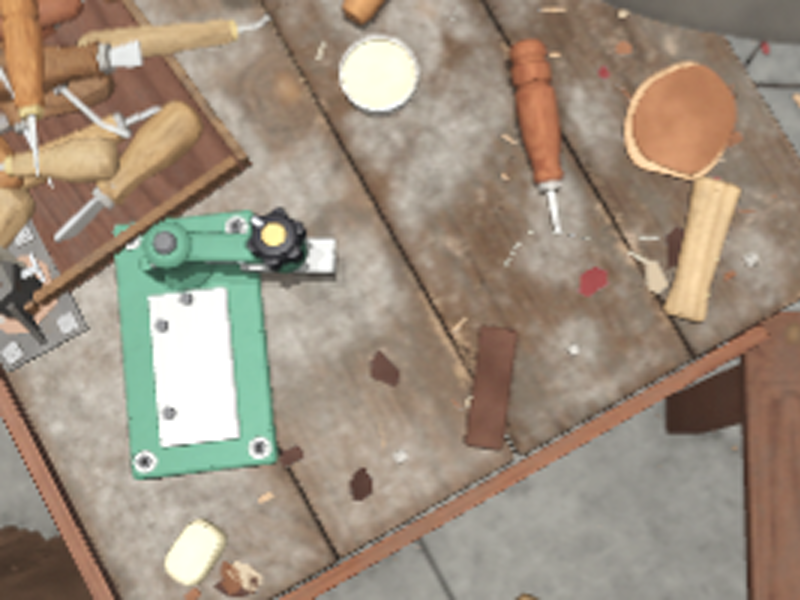

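View pics/sidec.png

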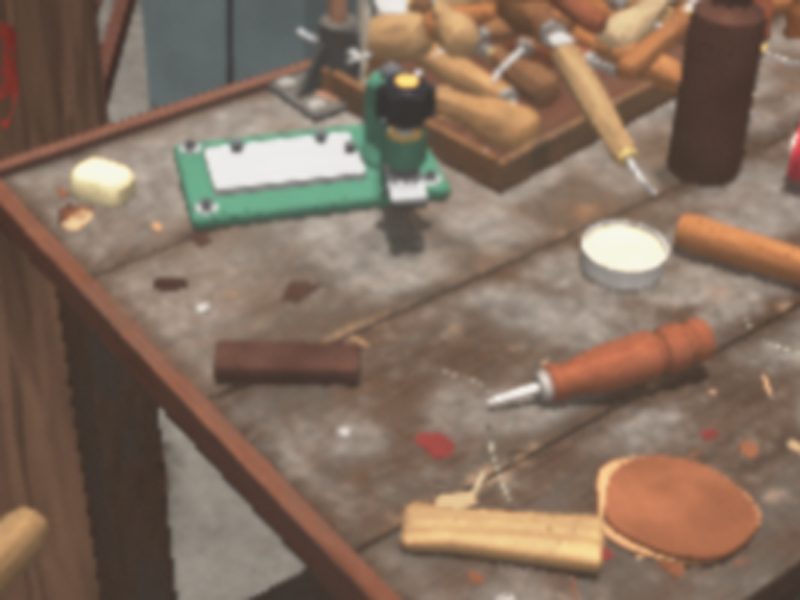

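View pics/top.png

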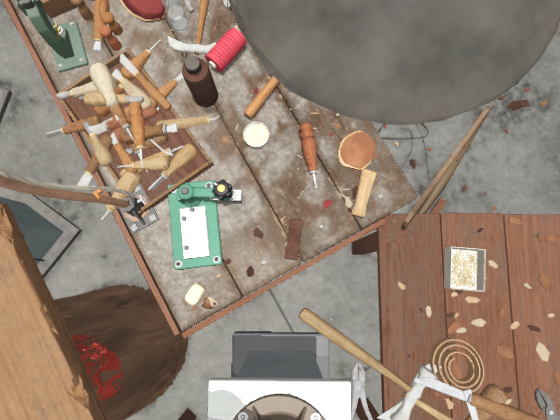

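```bash
python3 - <<'E'
from h import *
from scipy.optimize import least_squares
im=cv2.imread("pics/top.png"); 
def full(p): return (np.array(p,float)+.5)/3-.5+np.array([130,110])
def seg(mask,box):
    m=np.zeros(mask.shape,np.uint8); l,t,r,b=box; m[t:b,l:r]=mask[t:b,l:r]*255
    n,lab,st,_=cv2.connectedComponentsWithStats(m); i=1+np.argmax(st[1:,4])
    c=max(cv2.findContours((lab==i).astype(np.uint8),cv2.RETR_EXTERNAL,cv2.CHAIN_APPROX_NONE)[0],key=cv2.contourArea)
    return c
hsv=cv2.cvtColor(im,cv2.COLOR_BGR2HSV)
# block
b,g,r=[im[...,i].astype(int) for i in range(3)]
x=im[238,294]; print("block colour",x)
m=(np.abs(im.astype(int)-x).sum(2)<45)
c=seg(m,(282,210,308,264)); 
W=ray("top",c[:,0],.014)[:,:2]*1000; R=cv2.minAreaRect(W.astype(np.float32)); print("block",R, cv2.minAreaRect(c))
# burnisher etc not needed. press
bed=ray("top",full([(148,296),(227,288),(240,438),(160,447)]),.020); pins=ray("top",full([(162,325),(168,413),(187,298)]),.028)
base=ray("top",full([(133,478),(275,462),(115,225)]),.012)
mod=np.array([[59,30],[59,-30],[-59,-30],[-59,30],[34,20.5],[-34,20.5],[53,0],[-81,56],[-81,-56],[121,56]])/1000
obs=np.vstack([bed,pins,base])[:,:2]
def T(p,m): 
    cc,s=np.cos(p[2]),np.sin(p[2]); return m@np.array([[cc,s],[-s,cc]])+p[:2]
f=least_squares(lambda p:(T(p,mod)-obs).ravel(),[.5,.1,0]); print("seat",f.x,np.degrees(f.x[2])); print(np.round((T(f.x,mod)-obs)*1000,1))
p=f.x
k=ray("top",full([(274,234)]),.124)[0]; pil=T(p,np.array([[.085,0]]))[0]
v=(k[:2]-pil); print("knob",k,"r",np.linalg.norm(v),"pillar",pil,"arm angle",np.degrees(np.arctan2(v[1],v[0])-p[2])+180)
# side check of seat and knob
print(proj("side",[[*T(p,np.array([q]))[0],.028] for q in mod[4:7]]), proj("side",[k]))
print("block side",proj("side",[[R[0][0]/1000,R[0][1]/1000,.014]]))
E
```

```text
block colour [ 69  84 118]
block ((474.79193115234375, -29.87681007385254), (114.40322875976562, 41.74190139770508), 0.6053432822227478) ((294.0, 235.5), (49.0, 18.0), 90.0)
seat [0.47989687 0.20115539 0.12015047] 6.884115091062404
[[ 0.4 -1.3]
 [ 0.6  0.3]
 [-0.4  0.6]
 [-0.2 -0.6]
 [ 0.4  0. ]
 [ 0.3 -0.4]
 [ 0.5  0.2]
 [-1.6  1.3]
 [-1.3 -1.6]
 [ 1.2  1.3]]
knob [0.56447517 0.12781751 0.124     ] r 0.08352633235696905 pillar [0.56428407 0.21134362] arm angle 83.24696611026711
[[246.98104978 184.14507472]
 [218.72517518 187.19507497]
 [256.64223791 187.64218521]] [[275.85140081 167.49290284]]
block side [[239.4837034  257.96918263]]
```

```bash
python3 - <<'E'
from h import *
full=lambda p:(np.array(p,float)+.5)/3-.5+np.array([130,110])
w=ray("top",full([(482,326),(516,328),(502,447),(465,443)]),.014)[:,:2]; print(w.round(4))
c=w.mean(0); L=(w[0]+w[1]-w[2]-w[3])/2; Wd=(w[0]+w[3]-w[1]-w[2])/2
print("block",c,np.linalg.norm(L),np.linalg.norm(Wd),"yaw",np.degrees(np.arctan2(L[1],L[0])),np.degrees(np.arctan2(Wd[1],Wd[0])))
print(ray("top",[[135,205],[60,190]],0))
o=arm.get_obs();print(o["tcp_pos"],c-o["tcp_pos"][:2])
E
```

```text
[[ 0.5145 -0.0211]
 [ 0.5132 -0.0477]
 [ 0.4207 -0.0373]
 [ 0.4235 -0.0088]]
block [ 0.46798442 -0.02873322] 0.09247648701479919 0.02765988787172141 yaw -7.052456617521105 85.82045410360342
[[0.54422032 0.34874376 0.        ]
 [0.57838414 0.52817908 0.        ]]
[0.18876276 0.59582128 0.23132286] [ 0.27922166 -0.62455451]
```

```bash
python3 -m inch '2 -5 0 0 1; 4 -10 0 0 1; 6 -15 0 0 1; 8 -20 0 0 1; 10 -25 0 0 1; 12 -30 0 0 1; 14 -35 0 0 1; 16 -40 0 0 1; 18 -44 0 3 1; 20 -48 0 6 1; 22 -52 0 9 1; 25 -56 -2 10.6 1; 27.9 -60 -5 10.6 1; 27.9 -62.5 -9 10.6 1; 27.9 -62.5 -9 10.6 1; 27.9 -62.5 -9 10.6 1; 27.9 -62.5 -9 10.6 1; 27.9 -62.5 -9 10.6 1' 40
python3 - <<'E'
from h import *
shot("wrist","w1.png")
o=arm.get_obs(); print(o["tcp_pos"],o["tcp_rot"],o["q"])
for d in arm.spot_in("wrist","strop_block")[:2]: print(d["score"],np.array(d["box"])*[560,420,560,420])
print(proj("wrist",[[.468+a*.0475*np.cos(.122)+b*.015*np.sin(.122),-.0287-a*.0475*np.sin(.122)+b*.015*np.cos(.122),.014] for a,b in((1,1),(1,-1),(-1,-1),(-1,1))]))
E
```

```text
clock: 2.8
tcp_pos: [0.4683, -0.0279, 0.1423]
tcp_rot: [0.06, 0.998, 0.0, 0.001]
wrist_force: [0.5, 0.5, -1.3]
opening: 0.0849
grasp_force: 0.0
[ 0.46835481 -0.027874    0.14236419] [5.98994027e-02 9.98203901e-01 5.04093939e-04 8.82462855e-04] [-0.41125059  0.29925341  0.44646863  2.0810579  -0.18050258  0.79549316
  1.59550145]
0.83 [261.184 143.01  293.72  244.398]
0.51 [425.712  75.516 558.6   349.188]
[[293.59306318 243.85433151]
 [262.86357465 243.75891065]
 [261.68251051 144.6823076 ]
 [295.38638018 144.79911159]]
```

View pics/w1.png

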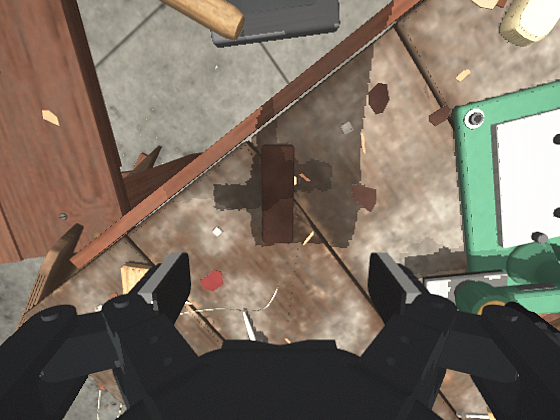

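```bash
python3 -m inch '0 -0.05 -4 0 1; 0 -0.05 -8 0 1; 0 -0.05 -11 0 1; 0 -0.05 -12.8 0 1; 0 -0.05 -13.7 0 1; 0 -0.05 -13.7 0 1; 0 -0.05 -13.7 0 0.2; 0 -0.05 -13.7 0 0.2; 0 -0.05 -13.7 0 0.2; 0 -0.05 -13.7 0 0.2;  0 -0.05 -13.7 0 0.2; 0 -0.05 -13.7 0 0.2; 0 -0.05 -13.7 0 0.2; 0 -0.05 -13.7 0 0.2' 50
```

```text
clock: 4.3
tcp_pos: [0.4682, -0.0296, 0.0052]
tcp_rot: [0.061, 0.998, 0.0, 0.001]
wrist_force: [-2.0, 0.9, 10.4]
opening: 0.028
grasp_force: 48.9
```

```bash
python3 -m inch '0 0 3 0 0.2; 0 0 6 0 0.2; 0 2 9 0 0.2; 0 5 9 3 0.2; 0 9 9 6 0.2; 0.3 13 9 10 0.2; 0.6 17 9 13.9 0.2; 0.9 20 9 13.9 0.2; 0.9 22.8 9 13.9 0.2; 0.9 22.8 8 13.9 0.2; 0.9 22.8 7 13.9 0.2; 0.9 22.8 7 13.9 0.2; 0.9 22.8 7 13.9 0.2; 0.9 22.8 7 13.9 0.2'
python3 - <<'E'
from h import *
shot("wrist","w2.png"); shot("top","t2.png")
o=arm.get_obs(); print(o["tcp_pos"],o["tcp_rot"],o["wrist_force"])
for cam in ("wrist","top"):
  for d in arm.spot_in(cam,"strop_block")[:2]: print(d["score"],np.array(d["box"])*[560,420,560,420])
th=.12015;u=np.array([np.cos(th),np.sin(th)]);v=np.array([-u[1],u[0]]);z=o["tcp_pos"][2]-.0052+.014
print(proj("wrist",[[*(np.array(o["tcp_pos"][:2])+a*.0475*u+b*.015*v),z] for a,b in((1,1),(1,-1),(-1,-1),(-1,1))]))
S=np.array([.4799,.20116])
print(proj("wrist",[[*(S+a*u+b*v),.028] for a,b in((.034,.0205),(-.034,.0205),(.053,0))]))
E
```

```text
clock: 5.7
tcp_pos: [0.4771, 0.1973, 0.0746]
tcp_rot: [-0.059, 0.998, -0.0, 0.0]
wrist_force: [-0.2, -0.3, -0.1]
opening: 0.0284
grasp_force: 50.6
[0.47710336 0.19779236 0.07466895] [-5.97769032e-02  9.98211727e-01  1.08930431e-04  2.40278099e-04] [0.66194583 0.43937352 0.32831666]
0.89 [247.408 166.614 311.696 344.316]
0.58 [186.088 207.312 198.688 252.084]
[[307.34932508 345.85323165]
 [251.08259225 345.76308717]
 [246.11812816 168.19396561]
 [313.01525892 168.28756147]]
[[312.61597239 276.61570468]
 [315.96130312 181.392699  ]
 [283.32692091 300.31116934]]
```

View pics/w2.png

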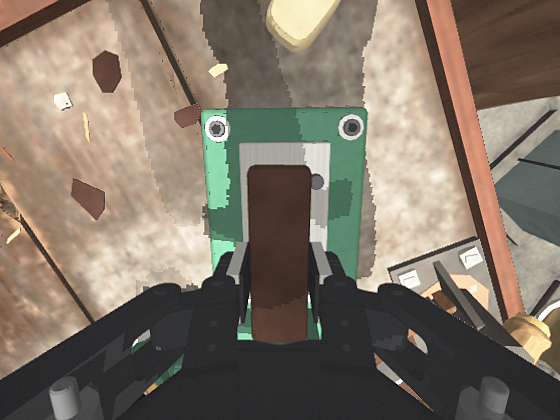

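```bash
python3 -m inch '0 0 -2 0 0.2; 0 0 -4 0 0.2; 0 0 -4.6 0 0.2; 0 0 -4.9 0 0.2; 0 0 -4.9 0 0.2; 0 0 -4.9 0 0.2'; python3 -m inch '0 0.1 0 0 0.2; 0 0.2 0 0 0.2; 0 0.2 0 0 0.2;0 0.2 0 0 0.2'
```

```text
clock: 6.5
tcp_pos: [0.4773, 0.1985, 0.026]
tcp_rot: [-0.06, 0.998, 0.0, 0.0]
wrist_force: [-0.1, 0.3, 0.1]
opening: 0.0284
grasp_force: 50.6
clock: 6.9
tcp_pos: [0.4768, 0.2004, 0.0254]
tcp_rot: [-0.06, 0.998, 0.0, 0.0]
wrist_force: [-0.1, -0.6, -0.5]
opening: 0.0285
grasp_force: 50.6
```

```bash
python3 -m inch '0 0.05 0 0 0.2; 0 0.1 0 0 0.2; 0 0.1 0 0 0.2; 0 0.1 0 0 0.2';  python3 -m inch '0.1 0.01 0 0 0.2; 0.2 0.02 0 0 0.2; 0.3 0.04 0 0 0.2; 0.3 0.04 0 0 0.2; 0.3 0.04 0 0 0.2'
```

```text
clock: 7.3
tcp_pos: [0.4768, 0.2014, 0.0253]
tcp_rot: [-0.06, 0.998, 0.0, 0.0]
wrist_force: [0.2, -0.2, -0.3]
opening: 0.0287
grasp_force: 50.6
clock: 7.8
tcp_pos: [0.4799, 0.2017, 0.0253]
tcp_rot: [-0.06, 0.998, 0.0, 0.0]
wrist_force: [-0.1, 0.2, -0.6]
opening: 0.0286
grasp_force: 50.6
```

```bash
python3 -m inch '-0.01 0.05 0 0 0.2; -0.01 0.1 0 0 0.2; -0.01 0.1 0 0 0.2; -0.01 0.1 0 0 0.2';  python3 -m inch '0.05 0 0 0 0.2; 0.1 0.01 0 0 0.2; 0.1 0.01 0 0 0.2; 0.1 0.01 0 0 0.2'
```

```text
clock: 8.2
tcp_pos: [0.4798, 0.2022, 0.0253]
tcp_rot: [-0.06, 0.998, -0.0, 0.0]
wrist_force: [0.9, -3.7, -0.7]
opening: 0.0285
grasp_force: 50.7
clock: 8.6
tcp_pos: [0.4798, 0.2022, 0.0253]
tcp_rot: [-0.06, 0.998, -0.0, -0.001]
wrist_force: [-2.6, -5.7, 5.6]
opening: 0.0284
grasp_force: 51.2
```

```bash
python3 -m inch '0 0 -0.05 0 0.2; 0 0 -0.05 0 0.7; 0 0 -0.05 0 0.7; 0 0 -0.05 0 0.7; 0 0 -0.05 0 0.7; 0 0 -0.05 0 0.7; 0 0 3 0 0.7; 0 0 7 0 0.7; 0 0 11 0 0.7; 0 0 15 0 0.7; 0 0 15 0 0.7; 0 0 15 0 0.7'
python3 - <<'E'
from h import *
shot("wrist","w3.png")
o=arm.get_obs(); print(o["tcp_pos"])
th=.12015;u=np.array([np.cos(th),np.sin(th)]);v=np.array([-u[1],u[0]]);S=np.array([.4799,.2016])
print(proj("wrist",[[*(S+a*u+b*v),.034] for a,b in((.0475,.015),(.0475,-.015),(-.0475,-.015),(-.0475,.015))]))
print(proj("wrist",[[*(S+a*u+b*v),.028] for a,b in((.034,.0205),(-.034,.0205),(.053,0))]))
for n in("strop_block","knob_top"):
  for d in arm.spot_in("wrist",n)[:2]: print(n,d["score"],np.array(d["box"])*[560,420,560,420])
E
```

```text
clock: 9.8
tcp_pos: [0.4811, 0.2032, 0.1762]
tcp_rot: [-0.06, 0.998, 0.001, 0.001]
wrist_force: [-0.5, 0.4, -0.4]
opening: 0.0599
grasp_force: 0.0
[0.48029843 0.20288913 0.17504259]
[[292.93483773 239.08115667]
 [263.43827053 239.01508251]
 [262.24269212 143.82946941]
 [294.4471073  143.9009916 ]]
[[298.23577206 224.58849927]
 [299.61986288 157.77261533]
 [278.19411922 241.81261569]]
strop_block 0.73 [259.616 143.682 296.912 237.804]
knob_top 0.48 [150.584 277.116 168.616 300.09 ]
knob_top 0.2 [123.2   349.818 160.104 386.988]
```

View pics/w3.png

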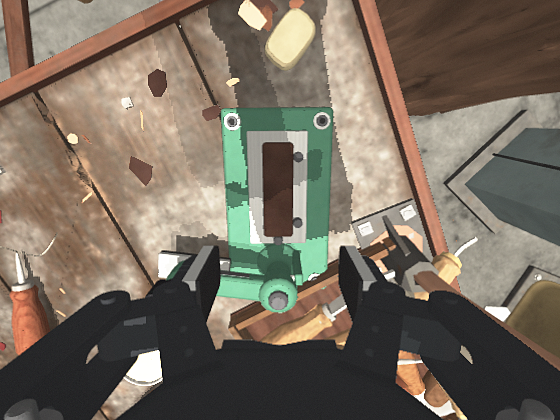

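```bash
python3 -c "
from rig import arm;print(arm.get_obs()['q'])"; python3 -m inch '2 -2 0 8 1; 4 -4 0 16 1; 6 -6 0 24 1; 8.4 -7.6 0 32 1; 8.4 -7.6 0 41 1; 8.4 -7.6 0 41 1; 8.4 -7.6 0 41 1; 8.4 -7.6 0 41 1'; python3 - <<'E'
from h import *
o=arm.get_obs(); print(o["tcp_pos"],o["q"])
im=shot("wrist","w4.png")
k=proj("wrist",[[.5645,.1266,.124]]); print(k)
d=arm.spot_in("wrist","knob_top")
for e in d[:2]: print(e["score"],np.array(e["box"])*[560,420,560,420])
E
```

```text
[-0.80014898  0.33462996  0.38624352  1.92108285 -0.1563589   0.91705732
  1.35407297]
clock: 10.75
tcp_pos: [0.5639, 0.1274, 0.1747]
tcp_rot: [-0.405, 0.914, 0.0, -0.001]
wrist_force: [-0.7, 0.5, 0.3]
opening: 0.0851
grasp_force: 0.0
[0.56389864 0.12740916 0.17473299] [-0.48943555  0.41473416  0.24119647  1.77563275 -0.11764029  0.96650645
  2.20396477]
[[278.80141441 224.99253075]]
0.95 [253.176 186.312 307.104 253.386]
```

View pics/w4.png

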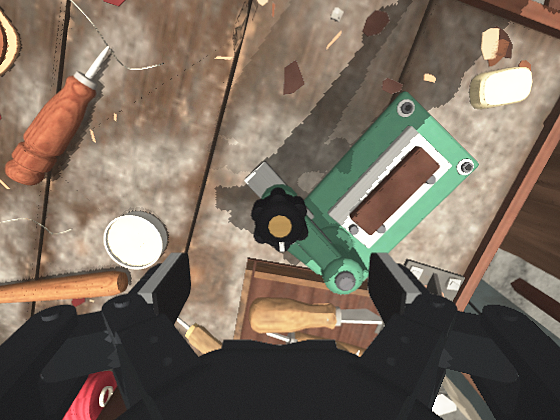

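```bash
python3 -m inch '0 0 -3 0 1; 0 0 -6 0 1; 0 0 -8 0 1; 0 0 -8.4 0 0.68; 0 0 -8.4 0 0.68; 0 0 -8.4 0 0.68; -1.1 0.08 -8.4 0 0.68; -2.2 0.3 -8.4 0 0.68; -3.3 0.65 -8.4 0 0.68; -4.3 1.15 -8.4 0 0.68; -5.2 1.75 -8.4 0 0.68; -6 2.5 -8.4 0 0.68; -6.75 3.35 -8.4 0 0.68; -7.4 4.25 -8.4 0 0.68; -8 5.4 -8.4 0 0.68; -8.3 6.5 -8.4 0 0.68; -8.45 7.1 -8.4 0 0.68; -8.45 7.1 -8.4 0 0.68; -8.45 7.1 -8.4 0 0.68'
```

```text
clock: 12.75
tcp_pos: [0.4803, 0.1983, 0.0913]
tcp_rot: [-0.406, 0.914, 0.0, 0.0]
wrist_force: [0.6, 0.2, 1.3]
opening: 0.0586
grasp_force: 0.0
```

```bash
python3 -m inch '-0.1 0.2 0 0 0.68; -0.2 0.4 0 0 0.68; -0.3 0.6 0 0 0.68; -0.4 0.8 0 0 0.68; -0.4 0.8 0 0 0.68; -0.4 0.8 0 0 0.68'
python3 - <<'E'
from h import *
shot("top","t5.png"); th=.12015;u=np.array([np.cos(th),np.sin(th)]);
d=arm.spot_in("top","knob_top")
for e in d[:2]: print(e["score"],np.array(e["box"])*[560,420,560,420])
print(proj("top",[[.4799,.2016,.124]]),proj("side",[[.4799,.2016,.124]]))
shot("side","s5.png")
for e in arm.spot_in("side","knob_top")[:2]: print(e["score"],np.array(e["box"])*[560,420,560,420])
E
```

```text
clock: 13.35
tcp_pos: [0.4762, 0.2061, 0.0914]
tcp_rot: [-0.406, 0.914, 0.0, 0.0]
wrist_force: [1.1, -0.0, -0.3]
opening: 0.0583
grasp_force: 0.4
[[184.17332995 227.11455347]] [[233.74935089 153.17349046]]
0.74 [225.12  151.494 236.376 164.808]
```

```bash
python3 -m inch '-0.1 0.1 0 0 0.68; -0.2 0.2 0 0 0.68; -0.2 0.2 0 0 0.68; -0.2 0.2 0 0 0.68';  python3 -m inch '-0.1 0.1 0 0 0.68; -0.2 0.2 0 0 0.68; -0.2 0.2 0 0 0.68; -0.2 0.2 0 0 0.68'
```

```text
clock: 13.95
tcp_pos: [0.475, 0.2078, 0.0915]
tcp_rot: [-0.406, 0.914, -0.0, 0.001]
wrist_force: [4.5, -1.1, -0.6]
opening: 0.0578
grasp_force: 2.2
clock: 14.35
tcp_pos: [0.4747, 0.2082, 0.0916]
tcp_rot: [-0.405, 0.914, -0.001, 0.002]
wrist_force: [11.4, -6.4, -3.9]
opening: 0.0581
grasp_force: 6.2
```

```bash
python3 -m inch '0.4 -0.4 0 0 0.68; 0.78 -0.79 -0.1 0 0.4; 0.78 -0.79 -0.1 0 0.4; 0.78 -0.79 -0.1 0 0.4; 0.78 -0.79 -0.1 0 0.4; 0.78 -0.79 -0.1 0 0.4' 60; python3 -m inch '0 0 0 -8 0.4; 0 0 -0.05 -16 0.4; 0 0 -0.1 -24 0.4; 0 0 -0.1 -32 0.4; 0 0 -0.1 -40 0.4; 0 0 -0.1 -40 0.4'; python3 -c "
from rig import arm;o=arm.get_obs();print(o['q'],o['ft_torque'])"
```

```text
clock: 14.95
tcp_pos: [0.4798, 0.2016, 0.0904]
tcp_rot: [-0.406, 0.914, -0.0, -0.0]
wrist_force: [-0.7, -3.1, 4.9]
opening: 0.0411
grasp_force: 60.1
clock: 15.55
tcp_pos: [0.4797, 0.2019, 0.0893]
tcp_rot: [-0.068, 0.998, -0.0, -0.0]
wrist_force: [-0.2, -2.7, 4.1]
opening: 0.0416
grasp_force: 60.8
[-0.79960041  0.45646256  0.40157041  2.01030083 -0.2624639   0.72447608
  1.47005061] [-0.57331163  0.18004143 -0.12483491]
```

```bash
python3 -m inch '0 0 0 -8 0.4; 0 0 -0.05 -16 0.4; 0 0 -0.05 -24 0.4; 0 0 -0.1 -32 0.4; 0 0 -0.1 -40 0.4; 0 0 -0.1 -48 0.4; 0 0 -0.15 -56 0.4; 0 0 -0.15 -64 0.4; 0 0 -0.2 -72 0.4;0 0 -0.2 -80 0.4;0 0 -0.25 -88 0.4;0 0 -0.25 -96 0.4;0 0 -0.25 -104 0.4;0 0 -0.3 -112 0.4;0 0 -0.3 -120 0.4; 0 0 -0.3 -120 0.4'; python3 -c "
from rig import arm;o=arm.get_obs();print(o['q'],o['ft_torque'])"
```

```text
clock: 17.15
tcp_pos: [0.4802, 0.202, 0.086]
tcp_rot: [0.829, 0.559, -0.0, 0.0]
wrist_force: [0.5, 0.3, 2.0]
opening: 0.0418
grasp_force: 61.5
[-1.17321759  0.62809952  0.98824787  2.03918387 -0.70437347  0.85774471
 -0.16207003] [-0.12473845 -0.34426318 -0.15969731]
```

```bash
python3 -m inch '0 0 0 -8 0.4; 0 0 0 -16 0.4; 0 0 -0.03 -24 0.4; 0 0 -0.05 -32 0.4; 0 0 -0.05 -32 0.4'; python3 -c "
from rig import arm;o=arm.get_obs();print(o['q'],o['ft_torque'])"; python3 -m inch '0 0 0 -8 0.4; 0 0 0 -16 0.4;  0 0 0 -16 0.4'; python3 -c "
from rig import arm;o=arm.get_obs();print(o['q'],o['ft_torque'])"
```

```text
clock: 17.65
tcp_pos: [0.4802, 0.2019, 0.0852]
tcp_rot: [0.951, 0.31, -0.0, 0.001]
wrist_force: [3.0, -0.2, -3.7]
opening: 0.0413
grasp_force: 62.6
[-1.2398979   0.71269814  1.13372031  2.04372428 -0.82321575  0.93777413
 -0.59522413] [-0.16606907 -0.82926657 -0.12581635]
clock: 17.95
tcp_pos: [0.4802, 0.2018, 0.0849]
tcp_rot: [0.985, 0.175, -0.0, 0.001]
wrist_force: [5.7, -0.8, -9.7]
opening: 0.0414
grasp_force: 63.2
[-1.26538887  0.75963112  1.2011493   2.04539743 -0.87773903  0.98450726
 -0.81743731] [-0.18808396 -1.28129372 -0.09951693]
```

```bash
python3 -m inch '0 0 0 0 0.7; 0 0 0 0 0.7; 0 0 0.1 0 0.7; 0 0 0.1 8 0.7; 0 0 0.1 16 0.7; 0 0 0.1 24 0.7; 0 0 0.1 32 0.7; 0 0 0.1 40 0.7; 0 0 0.1 48 0.7; 0 0 0.1 56 0.7; 0 0 0.1 64 0.7; 0 0 0.1 72 0.7; 0 0 0.1 80 0.7; 0 0 0.1 80 0.7; 0 0 0.1 80 0.4; 0 0 0.1 80 0.4; 0 0 0.1 80 0.4; 0 0 0.1 80 0.4' 70;  python3 -c "
from rig import arm;o=arm.get_obs();print(o['q'],o['ft_torque'])"
python3 -m inch '0 0 0 -8 0.4; 0 0 -0.03 -16 0.4; 0 0 -0.03 -16 0.4'; python3 -c "
from rig import arm;o=arm.get_obs();print(o['q'],o['ft_torque'])"
```

```text
clock: 19.75
tcp_pos: [0.4801, 0.202, 0.0873]
tcp_rot: [0.644, 0.765, 0.0, -0.0]
wrist_force: [-3.1, 0.0, 9.6]
opening: 0.0414
grasp_force: 69.4
[-1.08911433  0.56033859  0.83699163  2.03322757 -0.58293639  0.80028407
  0.26574396] [-0.04481938  0.54266592 -0.01867064]
clock: 20.05
tcp_pos: [0.4802, 0.2019, 0.0869]
tcp_rot: [0.746, 0.666, 0.0, 0.0]
wrist_force: [-1.8, -0.6, 8.5]
opening: 0.041
grasp_force: 71.1
[-1.13522371  0.5931652   0.91725268  2.03651555 -0.64597138  0.82803156
  0.04738005] [-0.02740771  0.46192383 -0.11807167]
```

Still turning freely (torque 0.12); go on in small steps.

```bash
T="from rig import arm;o=arm.get_obs();print(o['ft_torque'],o['q'][6])"
python3 -m inch '0 0 0 -6 0.4; 0 0 -0.03 -12 0.4; 0 0 -0.03 -12 0.4'|grep -E 'rot|force'; python3 -c "$T"
python3 -m inch '0 0 0 -6 0.4; 0 0 -0.03 -12 0.4; 0 0 -0.03 -12 0.4'|grep -E 'rot|force'; python3 -c "$T"
```

```text
tcp_rot: [0.811, 0.585, 0.0, 0.0]
wrist_force: [-1.4, 0.4, 8.1]
grasp_force: 71.1
[-0.06013563  0.37174589 -0.14837574] -0.11241989506660847
tcp_rot: [0.868, 0.497, 0.0, 0.0]
wrist_force: [-2.4, -0.6, 10.5]
grasp_force: 71.6
[-0.09680044  0.62317641 -0.04335356] -0.2736839251655532
```

```bash
T="from rig import arm;o=arm.get_obs();print(o['ft_torque'],o['q'][6])"
python3 -m inch '0 0 0 -5 0.4; 0 0 0 -10 0.4; 0 0 0 -10 0.4'|grep -E 'pos|rot|force'; python3 -c "$T"
python3 - <<'E'
from h import *
a=shot("side","s6.png");w=shot("wrist");cv2.imwrite("pics/c6.png",np.hstack([cv2.resize(a[100:240,160:310],(450,420),interpolation=cv2.INTER_CUBIC),cv2.resize(w,None,fx=.6,fy=1)])[:,:,::-1])
E
```

```text
tcp_pos: [0.481, 0.2027, 0.0865]
tcp_rot: [0.907, 0.421, 0.001, 0.0]
wrist_force: [-0.5, 1.7, 6.7]
grasp_force: 72.5
[ 0.49929772 -0.1992008   0.55237775] -0.40694220276224835
```

View pics/c6.png

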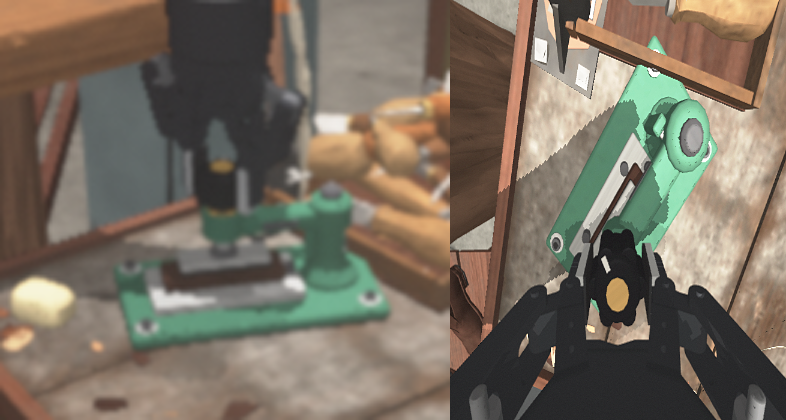

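```bash
T="from rig import arm;o=arm.get_obs();print(o['ft_torque'],o['q'][6])"
python3 -m inch '0 0 0 -5 0.4; 0 0 0 -8 0.4; 0 0 0 -8 0.4'|grep -E 'pos|rot|force'; python3 -c "$T"
python3 -m inch '0 0 0 -5 0.4; 0 0 0 -8 0.4; 0 0 0 -8 0.4'|grep -E 'pos|rot|force'; python3 -c "$T"
```

```text
tcp_pos: [0.483, 0.2043, 0.0866]
tcp_rot: [0.934, 0.358, 0.003, 0.001]
wrist_force: [9.2, 6.8, -3.1]
grasp_force: 72.6
[ 1.47032849 -1.99668914  1.2301414 ] -0.5144577767791817
tcp_pos: [0.4843, 0.2043, 0.087]
tcp_rot: [0.957, 0.292, 0.004, 0.001]
wrist_force: [12.6, 7.6, -5.3]
grasp_force: 74.1
[ 1.47988247 -2.84889116 -0.03399838] -0.6256639921576364
```

```bash
T="from rig import arm;o=arm.get_obs();print(o['ft_torque'],o['q'][6])"
python3 -m inch '0 0 0 0 0.7; 0 0 0 0 0.7; 0 0 0.1 0 0.7; 0 0 0.1 8 0.7; 0 0 0.1 16 0.7; 0 0 0.1 24 0.7; 0 0 0.1 32 0.7; 0 0 0.1 40 0.7; 0 0 0.1 40 0.7;0 0 0.1 40 0.7' | grep -E 'pos|force'; python3 -c "$T"
python3 -m inch '0 0 -0.05 0 0.4; 0 0 -0.05 0 0.4; 0 0 -0.05 0 0.4; 0 0 -0.05 0 0.4; 0 0 -0.05 0 0.4' 80 | grep -E 'pos|force'; python3 -c "$T"
python3 -m inch '0 0 0 -5 0.4; 0 0 0 -10 0.4; 0 0 0 -10 0.4'|grep -E 'pos|rot|force'; python3 -c "$T"
```

```text
tcp_pos: [0.4797, 0.2018, 0.087]
wrist_force: [-1.0, -0.4, -0.6]
grasp_force: 0.0
[ 0.01733427  0.0470393  -0.00921387] -0.08352280679108401
tcp_pos: [0.4801, 0.2018, 0.0867]
wrist_force: [-1.5, -0.5, 6.7]
grasp_force: 79.8
[-0.18498397  0.38120501 -0.07923965] -0.0810838620804307
tcp_pos: [0.4816, 0.2047, 0.0868]
tcp_rot: [0.849, 0.529, 0.002, -0.0]
wrist_force: [4.0, 8.6, 0.0]
grasp_force: 81.7
[ 2.12948603 -0.87967761  0.18157234] -0.21749911079913906
```

```bash
python3 -m inch '0 0 0 0 0.7; 0 0 0 0 0.8; 0 0 0 0 0.8; 0 0 0 0 0.8; 0 0 3 0 0.8; 0 0 7 0 0.8; -1 0 11 0 0.8; -4 -4 13 0 0.8; -6 -8 13 0 0.8; -8 -12 13 0 0.8; -8 -16 13 0 0.8; -8 -16 13 0 0.8; -8 -16 13 0 0.8'
python3 - <<'E'
from h import *
a=shot("side");b=shot("top")
cv2.imwrite("pics/c7.png",np.hstack([cv2.resize(x,(400,560),interpolation=cv2.INTER_CUBIC) for x in (a[140:224,190:290][:, :],b[170:282,160:240])])[:,:,::-1])
for c in("side","top"):
  for e in arm.spot_in(c,"knob_top")[:1]: print(c,e["score"],np.array(e["box"])*[560,420,560,420])
  print(proj(c,[[.4801,.202,.118],[.4801,.202,.126]]))
E
```

```text
clock: 24.75
tcp_pos: [0.3999, 0.0416, 0.2165]
tcp_rot: [0.849, 0.528, 0.001, -0.001]
wrist_force: [-0.0, 0.5, 0.7]
opening: 0.068
grasp_force: 0.0
side 0.58 [223.384 153.594 245.28  166.404]
[[233.87467217 155.49040808]
 [233.81283381 152.28502964]]
top 0.67 [175.784 220.416 186.984 235.284]
[[184.62393672 227.31592237]
 [183.77049968 226.91643076]]
```

View pics/c7.png

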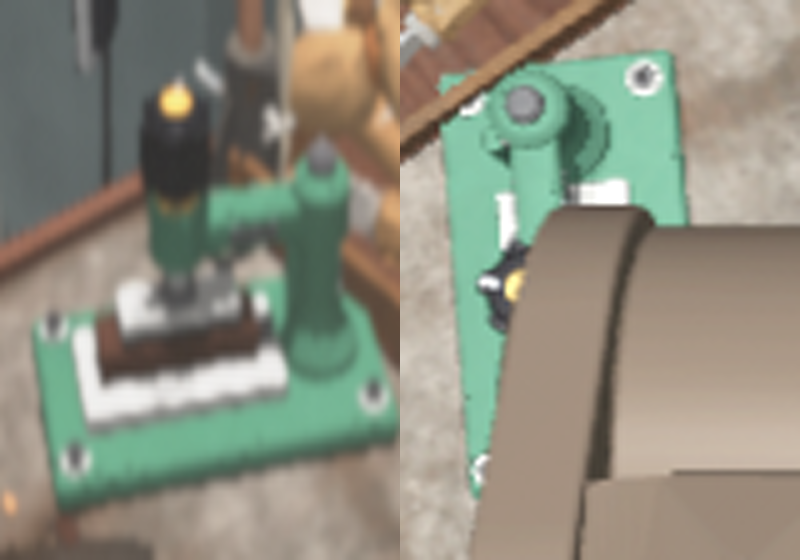

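```bash
T="from rig import arm;o=arm.get_obs();print(o['ft_torque'],o['q'][6],o['q'][2])"
python3 -m inch '0 4 0 8 0.8; 2 8 0 16 0.8; 4 12 0 24 0.8; 8 16 0 30 0.8; 8 16 0 30 0.8; 8 16 -5 30 0.8; 8 16 -9 30 0.8; 8 16 -12 30 0.8; 8 16 -13 30 0.8; 8 16 -13 30 0.8; 8 16 -13 30 0.4; 8 16 -13 30 0.4; 8 16 -13 30 0.4; 8 16 -13 30 0.4; 8 16 -13 30 0.4' 100 | grep -E 'pos|force|open'; python3 -c "$T"
python3 -m inch '0 0 0 -3 0.4; 0 0 0 -5 0.4; 0 0 0 -5 0.4; 0 0 0 -5 0.4'|grep -E 'pos|rot|force'; python3 -c "$T"
python3 -m inch '0 0 0 -3 0.4; 0 0 0 -5 0.4; 0 0 0 -5 0.4; 0 0 0 -5 0.4'|grep -E 'pos|rot|force'; python3 -c "$T"
```

```text
tcp_pos: [0.4801, 0.2024, 0.0884]
wrist_force: [-5.6, -1.7, 10.9]
opening: 0.0407
grasp_force: 99.2
[-0.28767073  1.1154066  -0.03631954] 0.14556090782603182 0.8148965663981834
tcp_pos: [0.4801, 0.2006, 0.0883]
tcp_rot: [0.714, 0.7, 0.0, 0.0]
wrist_force: [-5.1, -6.5, 12.9]
grasp_force: 100.1
[-1.71010126  1.27608288  0.02167691] 0.07833276706132747 0.8415642814786859
tcp_pos: [0.4798, 0.1994, 0.0882]
tcp_rot: [0.744, 0.669, -0.001, 0.001]
wrist_force: [-6.1, -10.6, 15.4]
grasp_force: 100.4
[-2.69982823  1.51446985  1.03851849] 0.012313460070316588 0.8670385631544281
```

```bash
python3 -m inch '0 0 0 0 0.7; 0 0 0 0 0.8; 0 0 0 0 0.8; 0 0 0 0 0.8; 0 0 3 0 0.8; 0 0 7 0 0.8; -1 0 11 0 0.8; -4 -4 13 0 0.8; -6 -8 13 0 0.8; -8 -13 13 0 0.8; -9 -18 13 0 0.8; -10 -23 13 0 0.8; -10 -28 13 0 0.8; -10 -28 13 0 0.8'
python3 - <<'E'
from h import *
a=shot("side");b=shot("top")
cv2.imwrite("pics/c8.png",np.hstack([cv2.resize(x,(400,560),interpolation=cv2.INTER_CUBIC) for x in (a[140:224,190:290][:, :],b[170:282,160:240])])[:,:,::-1])
E
```

```text
clock: 28.65
tcp_pos: [0.3793, -0.0832, 0.2169]
tcp_rot: [0.746, 0.666, 0.002, -0.0]
wrist_force: [-0.0, 0.6, 0.0]
opening: 0.0682
grasp_force: 0.0
```

View pics/c8.png

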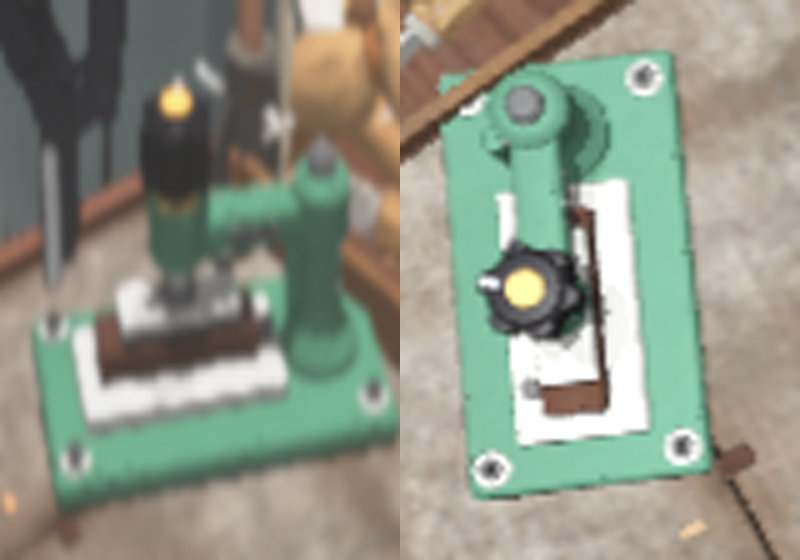

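The picture shows the arm straight over the block, which sits against its pins. The knob, at (523,287) in the top half, kept the same mark direction after the second tightening, so it is on its stop.

```bash
python3 -c "
from rig import arm;print(arm.hand_in())"
```

```text
the job is handed in; nothing more can be done
None
```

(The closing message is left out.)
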